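Fit the blue clamp knob on its D-shaft

TASK

Change the disc clamp over to the blue knob. Stand the orange knob and the green knob upright in the trays of their own colour and let them go; then turn the blue knob so that its white line points the same way as the white line on the clamp housing, slide it over the D-shaft and press it with the gripper against its spring collar until the collar is fully down. Finish while still holding the knob down, and leave the tooth model, the white disc and the bur stand where they are.

Things in the scene. Friction and masses are not known exactly. Their poses are not given: they have to be found in the camera images.
- blue_knob: blue clamp knob, eight-sided, 50 mm across, 58 mm tall, 70 g. Origin: centre of its underside, z up. Skirt 30 mm tall; on it a bar grip 14 mm thick (y), 42 mm long (x), to 58 mm height: pinch it across the 14 mm, fingertips down to the skirt's top. Starts upright on the bench. From below a blind D-shaped bore 26 mm deep, 22.4 mm wide, flat 6.2 mm from the axis on the +x side (see point blue_knob_mark).
- orange_knob: orange clamp knob, eight-sided, 50 mm across, 58 mm tall, 70 g. Origin: centre of its underside, z up. Skirt 30 mm tall; on it a bar grip 14 mm thick (y), 42 mm long (x), to 58 mm height: pinch it across the 14 mm, fingertips down to the skirt's top. Starts upright on the bench. 
- green_knob: green clamp knob, eight-sided, 50 mm across, 58 mm tall, 70 g. Origin: centre of its underside, z up. Skirt 30 mm tall; on it a bar grip 14 mm thick (y), 42 mm long (x), to 58 mm height: pinch it across the 14 mm, fingertips down to the skirt's top. Starts upright on the bench. 
- blue_knob_mark (a point): outer end of the white line on top of the blue knob's bar, 21 mm along the knob's +x from its axis, at 58 mm height. The line covers only the +x half of the bar and runs down the +x side: it marks the side of the bore's flat. Half a turn off does not fit; matching takes a turn of at most 1.3 rad.
- orange_tray: shallow open orange plastic tray fixed to the bench, 100 x 100 mm outside, walls 4 mm thick and 25 mm high, floor 4 mm thick. Origin: centre of its underside, z up.
- green_tray: shallow open green plastic tray fixed to the bench, 100 x 100 mm outside, walls 4 mm thick and 25 mm high, floor 4 mm thick. Origin: centre of its underside, z up.
- clamp: disc clamp fixed to the bench. Origin: on the bench below the D-shaft's axis, z up. Base 215 x 110 x 12 mm (x from -55 to 160 mm); grey housing 94 x 100 mm around the origin, top at 45 mm, an upright steel D-shaft on it to 75 mm; at +x a 98 mm metal disc with pockets, top at 30 mm. A white line on the housing runs from the shaft to +x, the side of the shaft's flat.
- shaft_tip (a point): centre of the D-shaft's top end, 75 mm above the bench; axes as the clamp's. Shaft 20 mm in diameter, flat 5 mm from the axis on the clamp's +x side, tip chamfered 2 mm, 1.2 mm of play all round in the bore. Seated with the collar fully down, the blue knob's origin is 24 mm below this point, its x along the clamp's x.
- collar (a joint): spring collar, blue ring 42 mm in diameter around the D-shaft, pushed down by the knob's underside. 0 = up (top 59 mm above the bench, 16 mm below the tip), 0.008 = fully down (top at 51 mm, hard stop). Resists with 4.5 N at 0, rising to 11.7 N at 0.008; springs back with the knob if let go.
- tooth_model: cream-coloured tooth model, 40 mm in diameter, 36 mm tall; leave alone. Origin: centre of its underside.
- white_disc: white ceramic blank, 98 mm in diameter, 16 mm thick, lying flat; leave alone. Origin: centre of its underside.
- bur_stand: clear block 45 x 150 x 22 mm with five upright metal burs to 72 mm height; leave alone. Origin: centre of its underside.

How it is judged:
On the way, in this order (a step that is already met when the one before it is completed fails the run):
1. the orange and the green knob stand in the trays of their own colour, let go (x of orange_knob in the frame of orange_tray between -0.03 and 0.03 m and y of orange_knob in the frame of orange_tray between -0.03 and 0.03 m and z of orange_knob in the frame of orange_tray below 0.012 m and angle between each of orange_knob, green_knob's own z axis and vertical below 0.2 rad and linear speed of each of orange_knob, green_knob below 0.02 m/s and contact force between the fingers and orange_knob below 0.2 N and x of green_knob in the frame of green_tray between -0.03 and 0.03 m and y of green_knob in the frame of green_tray between -0.03 and 0.03 m and z of green_knob in the frame of green_tray below 0.012 m and contact force between the fingers and green_knob below 0.2 N), for 0.2 s.
2. then the blue knob is pushed down its D-shaft (horizontal distance between blue_knob and shaft_tip below 0.004 m and z of blue_knob in the frame of shaft_tip below -0.014 m), for 0.2 s.
At the end, for the whole second after the job is handed in: Orange and green knob upright (0.2 rad) on their tray floors, within 30 mm of centre, let go, at rest. Blue knob on the D-shaft: 4 mm of axis, tilt < 0.12 rad, lines match to 0.25 rad, underside 21.5 mm below the tip, collar down > 6 of 8 mm, fingers still on it (> 4 N) (all of step 1 and horizontal distance between blue_knob and shaft_tip below 0.004 m and z of blue_knob in the frame of shaft_tip below -0.0215 m and angle between blue_knob's own z axis and vertical below 0.12 rad and angle between the x axis of blue_knob and the x axis of clamp, either way round below 0.25 rad and x of blue_knob_mark in the frame of clamp above 0.01 m and value of joint collar above 0.006 m and contact force between the fingers and blue_knob above 4 N); the arm keeps its last pose, push and grip.
It fails at once if the tooth model is pushed out of its place (over 20 mm) or tipped (distance of tooth_model from where it was at the start of the episode above 0.02 m or angle between tooth_model's own z axis and vertical above 0.5 rad).
It fails at once if the white disc is pushed out of its place (over 20 mm) or tipped (distance of white_disc from where it was at the start of the episode above 0.02 m or angle between white_disc's own z axis and vertical above 0.5 rad).
It fails at once if the bur stand is pushed out of its place (over 20 mm) or tipped (distance of bur_stand from where it was at the start of the episode above 0.02 m or angle between bur_stand's own z axis and vertical above 0.5 rad).
It also fails if it takes over 72 s, if anything falls off the work surface, if the arm or the gripper's body presses on something with over 40 N, if the wrist force passes 120 N, or if a joint passes its speed limit or range.

ROBOT

A 7-joint arm with a two-finger parallel gripper is mounted at the origin on the work surface. World frame = base frame: x ahead of the robot, y to its left, z up, the work surface at z = 0. Lengths are in m, angles in rad, forces in N, time in s.
With the tool pointing down it reaches from about 0.425 to 1.025 m from the base axis. Payload 9.4 kg.
Tool frame: the origin (TCP) lies at the very end of the fingers, on their centre line; the grasp point (between the pads) lies ctrl.grip_depth behind it (ctrl.grip_depth is the distance from the TCP to the grasp point, in m); y points along the fingers, x is the direction in which the jaws open and shut, and the axes are right-handed (so a half turn about y gives the same grasp; the last joint's range is limited). The gripper opens to 93 mm and grips with 3 to 60 N. Pads are 15 mm wide; open, the fingers measure 128 mm over their backs; the gripper's body (75 mm by 188 mm) begins 65 mm behind the grasp point.
Start: joints at [-1.394, 0.599, -0.003, 1.599, 0.002, 0.943, -0.08], TCP at [0.182, 0.702, 0.219] pointing down, gripper open.
Joint ranges: [-2.57, 2.57], [-0.35, 1.97], [-1.29, 1.29], [0.11, 2.56], [-1.05, 4.19], [0.11, 1.86], [-2.63, 2.63]. Speed limits (rad/s): [2.22, 2.22, 3.01, 3.01, 3.14, 3.14, 3.14].

INTERFACE

Orientations are given as a rotation vector (axis times angle).
In Python, from station import ctrl gives the robot as it stands. The module is installed in compiled form; this text tells all that it offers.
- The arm moves only by the tool arm_command, never from a script. Its argument "steps" is text: rows parted by semicolons, each of 7 numbers parted by spaces: the closure in counts, from 0 (fully open) to 255 (shut), then the shift along the tool's x, y, z in units of 25 mm (1.0 is 25 mm), then the turn, a rotation vector about the tool's x, y, z in units of 6 degrees (1.0 is 6 degrees). In form: claw x y z ax ay az; .... A call has 1 to 12 rows; each row shifts and turns the commanded pose from where the row before left it, along the tool's axes as they then stand; what a row does not reach is not made up. A row lasts 1/12 s, in which the tool goes at most 41.7 mm and 7.16 degrees, less where a joint would pass 70% of its speed; a pose out of reach is approached as far as the arm can. A call is refused whole if a number of a shift passes 1 or a number of a turn 1, either way. A call with a gripper value outside its range is refused whole. The fingers move at their own pace and stop on an object; "squeeze" is the grip in N (left out, the last holds). Time passes only in rows, so rows that do not move let the fingers close. It gives the time, the measured TCP pose, the force and the opening at its end, in the units of the state.
- ctrl.observe(): the state, without advancing time (a new reading comes with each control period).
- ctrl.read_camera(name): name is "scene" or "side" or "wrist"; returns a dict with "pixels" (420x560x3 uint8, red, green, blue), "z_map" (420x560 float32, m along the optical axis (not along the pixel's ray), 0 where there is no reading), "fx", "fy", "cx", "cy" (pixels), "R" (3x3) and "t" (3): a world point X has camera coordinates R X + t; the wrist camera has in their place "hand_eye" (4x4, takes a point from camera to tool coordinates, whose origin is the TCP and whose axes are the tool frame's). Camera axes: x right, y down, z forward; pixel columns grow to the right and rows downward; lengths in m; the calibration is good to about 2 mm. A picture is of the moment at which its call begins: read the wrist's pose just before it.
- ctrl.hand_in(): hands the job in, once; it reports no verdict.
The state is a dict: "t": time; "joint_positions": joint angles; "qvel": joint speeds; "tau": joint torques, N m; "position": TCP position; "tcp_rot": TCP orientation; "ft_force": force on the tool from outside, world axes, zero at the start; "ft_torque": the same for the moment, N m; "finger_gap": opening from 0.0 (shut) to 1.0 (fully open).
Only numpy, scipy, OpenCV 4.12 (cv2) and the standard library are available. Lean on these libraries where they do the work, as an engineer would, in place of code of your own. Each camera call takes 0.05 s, during which the arm holds its last target. There are 200 camera calls.

## Working session

There is one attempt and no reset: what is moved stays moved. The work goes in short steps, Python scripts to look and compute and a tool call to move; the robot and the scene stay as the last step left them, time stands still between calls to the robot, and variables do not carry over. Pictures are saved under pics/ and viewed, about 8 in all and at most 12, crops included, and the job is handed in when it is done.

Besides the shell and the picture viewer there is one more tool, called after "Request:" in YAML: its name, and indented under it one key for each argument. arm_command: Moves the arm, as the interface text tells. Its arguments: {"type":"object","properties":{"steps":{"type":"string"},"squeeze":{"type":"number"}},"required":["steps"]}

```bash
mkdir -p pics; ls; cat > h.py <<'E'
import numpy as np,cv2,pickle
from station import ctrl
from scipy.spatial.transform import Rotation as Rn
def grab(n):
    s=ctrl.observe(); c=ctrl.read_camera(n)
    if 'hand_eye' in c:
        T=np.eye(4);T[:3,:3]=Rn.from_rotvec(s['tcp_rot']).as_matrix();T[:3,3]=s['position']
        W=T@np.array(c['hand_eye'])
    else:
        W=np.eye(4);R=np.array(c['R']);W[:3,:3]=R.T;W[:3,3]=-R.T@np.array(c['t'])
    c['W']=W; return c
def ray(c,u,v,h):
    d=np.stack([(np.asarray(u,float)-c['cx'])/c['fx'],(np.asarray(v,float)-c['cy'])/c['fy'],np.ones(np.shape(u))],-1)@c['W'][:3,:3].T
    o=c['W'][:3,3]; return o+d*((h-o[2])/d[...,2])[...,None]
def cloud(c):
    v,u=np.mgrid[:420,:560];z=c['z_map']
    P=np.stack([(u-c['cx'])/c['fx']*z,(v-c['cy'])/c['fy']*z,z],-1)
    return P@c['W'][:3,:3].T+c['W'][:3,3]
def save(c,n): cv2.imwrite('pics/'+n+'.png',c['pixels'][...,::-1])
E
python3 - <<'E'
from h import *
s=ctrl.observe();print(s,ctrl.grip_depth)
print(Rn.from_rotvec(s['tcp_rot']).as_matrix().round(3))
ims=[]
for n in ['scene','side']:
    c=grab(n);pickle.dump(c,open(n+'.pkl','wb'));save(c,n+'0');print(c['W'].round(3))
E
```

```text
pics
{'t': 0.0, 'joint_positions': array([-1.39367993,  0.60014408, -0.00254763,  1.60011513,  0.00183971,
        0.94284757, -0.07982366]), 'qvel': array([-4.71032396e-05, -8.74040925e-04, -2.98868594e-04,  1.01900015e-03,
        1.29733361e-03, -1.31650473e-03,  5.94723919e-04]), 'tau': array([-4.68676967e-05, -7.65062571e+01,  1.49750702e+00, -2.52355796e+01,
       -5.23075531e-02,  1.65081216e-02,  1.71226907e-04]), 'position': array([0.1819543 , 0.70131488, 0.21775147]), 'tcp_rot': array([-1.31969471, -1.01951272,  1.02132299]), 'ft_force': array([0.13632495, 1.37537919, 0.09122759]), 'ft_torque': array([ 0.01875196,  0.02007932, -0.00278985]), 'finger_gap': 0.9980035921630369} 0.0188
[[ 0.251 -0.    -0.968]
 [ 0.968 -0.001  0.251]
 [-0.002 -1.    -0.   ]]
[[-0.356  0.613 -0.705  1.332]
 [ 0.934  0.25  -0.254  0.276]
 [ 0.021 -0.75  -0.662  0.791]
 [ 0.     0.     0.     1.   ]]
[[ 0.89  -0.309  0.335  0.285]
 [-0.455 -0.604  0.654 -0.638]
 [ 0.    -0.735 -0.678  0.744]
 [ 0.     0.     0.     1.   ]]
```

View pics/scene0.png

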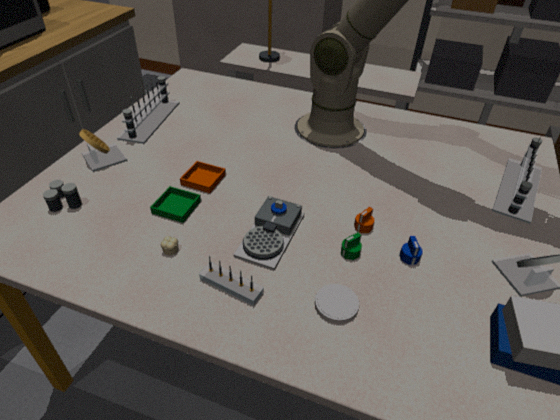

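View pics/side0.png

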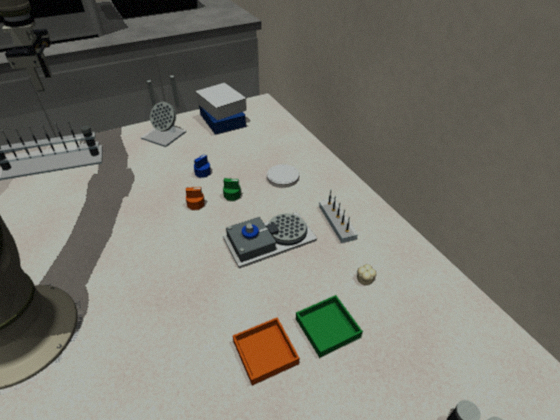

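The scene view shows the orange knob at (366,220), green (351,247), blue (411,251), the orange tray (203,177), green tray (176,204), shaft (279,207) with the disc towards lower left, tooth (170,246), burs (232,280) and white disc (337,303). The side view agrees.

```bash
cat > loc.py <<'E'
from h import *
cs=[pickle.load(open(n+'.pkl','rb')) for n in ('scene','side')]
for n,c in zip(('scene','side'),cs):
    P=cloud(c);hsv=cv2.cvtColor(c['pixels'],cv2.COLOR_RGB2HSV);h,s,v=cv2.split(hsv)
    ok=(c['z_map']>0)&(np.hypot(P[...,0],P[...,1])<1.15)&(P[...,2]>-.02)&(P[...,2]<.15)
    for col,(a,b) in dict(orange=(3,18),green=(45,80),blue=(105,125)).items():
        m=((h>=a)&(h<=b)&(s>150)&(v>50)&ok).astype('uint8')
        k,l,st,ce=cv2.connectedComponentsWithStats(m)
        for i in range(1,k):
            if st[i,4]>40:
                q=P[l==i];print(n,col,st[i,4],ce[i].round(),'lo',np.percentile(q,2,0).round(3),'hi',np.percentile(q,98,0).round(3),'med',np.median(q,0).round(3))
for n,c,pts in (('scene',cs[0],dict(shaft=(279,203,.075),tooth=(170,246,.018),burs=(232,282,.022),wd=(337,300,.016),disc=(263,242,.03))),('side',cs[1],dict(shaft=(250,229,.075),tooth=(367,274,.018),burs=(338,220,.022),wd=(283,175,.016),disc=(287,228,.03)))):
    for k,(u,v,z) in pts.items(): print(n,k,ray(c,u,v,z).round(3))
E
python3 loc.py
```

```text
scene orange 794 [202. 176.] lo [ 0.393 -0.323 -0.   ] hi [ 0.495 -0.225  0.024] med [ 0.437 -0.28   0.005]
scene orange 290 [365. 221.] lo [0.447 0.196 0.002] hi [0.491 0.24  0.057] med [0.48  0.222 0.028]
scene green 579 [175. 204.] lo [ 0.537 -0.332 -0.001] hi [ 0.632 -0.236  0.024] med [ 0.579 -0.289  0.003]
scene green 69 [355. 248.] lo [0.56  0.203 0.025] hi [0.596 0.229 0.032] med [0.58  0.22  0.028]
scene blue 89 [278. 208.] lo [ 0.521 -0.018  0.054] hi [0.557 0.019 0.059] med [0.544 0.002 0.057]
scene blue 44 [413. 240.] lo [0.512 0.337 0.052] hi [0.551 0.353 0.058] med [0.524 0.345 0.056]
scene blue 141 [411. 251.] lo [0.517 0.327 0.024] hi [0.555 0.371 0.053] med [0.541 0.343 0.028]
scene blue 371 [502. 332.] lo [0.646 0.54  0.045] hi [0.759 0.56  0.05 ] med [0.72  0.547 0.048]
side orange 316 [194. 198.] lo [0.443 0.193 0.007] hi [0.482 0.226 0.061] med [0.461 0.208 0.032]
side orange 2652 [265. 350.] lo [ 0.395 -0.325  0.002] hi [ 0.492 -0.226  0.027] med [ 0.445 -0.272  0.006]
side green 74 [231. 190.] lo [0.549 0.183 0.029] hi [0.586 0.214 0.036] med [0.564 0.196 0.032]
side green 1800 [328. 325.] lo [ 0.536 -0.333  0.002] hi [ 0.632 -0.236  0.027] med [ 0.586 -0.281  0.005]
side blue 126 [224. 117.] lo [0.643 0.538 0.049] hi [0.755 0.628 0.055] med [0.683 0.551 0.052]
side blue 113 [201. 165.] lo [0.509 0.327 0.014] hi [0.55  0.355 0.06 ] med [0.526 0.342 0.033]
side blue 116 [250. 232.] lo [ 0.518 -0.018  0.05 ] hi [0.555 0.026 0.066] med [ 0.532 -0.005  0.06 ]
scene shaft [0.542 0.004 0.075]
scene tooth [ 0.734 -0.211  0.018]
scene burs [ 0.783 -0.019  0.022]
scene wd [0.738 0.215 0.016]
scene disc [0.646 0.002 0.03 ]
side shaft [ 0.534 -0.009  0.075]
side tooth [ 0.736 -0.214  0.018]
side burs [ 0.774 -0.034  0.022]
side wd [0.74  0.212 0.016]
side disc [ 0.636 -0.007  0.03 ]
```

Request:
arm_command:
  steps: "0 -.66 -.06 -.87 0 0 0;0 -.66 -.06 -.87 0 0 0;0 -.66 -.06 -.87 0 0 0;0 -.66 -.06 -.87 0 0 0;0 -.66 -.06 -.87 0 0 0;0 -.66 -.06 -.87 0 0 0;0 -.66 -.06 -.87 0 0 0;0 -.66 -.06 -.87 0 0 0;0 -.66 -.06 -.87 0 0 0;0 -.66 -.06 -.87 0 0 0"

```text
t: 0.93
position: [0.3517, 0.4861, 0.2334]
tcp_rot: [-1.319, -1.02, 1.021]
ft_force: [0.1, 0.7, -0.7]
finger_gap: 1.0
```

Request:
arm_command:
  steps: "0 -.66 -.06 -.87 0 0 0;0 -.66 -.06 -.87 0 0 0;0 -.66 -.06 -.87 0 0 0;0 -.66 -.06 -.87 0 0 0;0 -.66 -.06 -.87 0 0 0;0 -.66 -.06 -.87 0 0 0;0 -.66 -.06 -.87 0 0 0;0 -.66 -.06 -.87 0 0 0;0 -.66 -.06 -.87 0 0 0;0 -.66 -.06 -.87 0 0 0;0 0 0 0 0 0 0"

```text
t: 1.85
position: [0.5237, 0.2676, 0.2487]
tcp_rot: [-1.324, -1.015, 1.016]
ft_force: [0.1, 0.1, -0.3]
finger_gap: 1.0
```

```bash
python3 - <<'E'
from h import *
c=grab('wrist');save(c,'wrist1');pickle.dump(c,open('wrist1.pkl','wb'));print(c['W'].round(3),c['hand_eye'].round(3),ctrl.observe()['joint_positions'].round(3))
E
```

```text
[[ 0.257  0.937  0.238  0.459]
 [ 0.966 -0.248 -0.066  0.286]
 [-0.003  0.247 -0.969  0.415]
 [ 0.     0.     0.     1.   ]] [[ 1.     0.001 -0.001  0.001]
 [ 0.001 -0.245  0.97  -0.166]
 [ 0.001 -0.97  -0.245  0.067]
 [ 0.     0.     0.     1.   ]] [-0.599  0.401  0.034  1.891 -0.016  0.85   0.755]
```

View pics/wrist1.png

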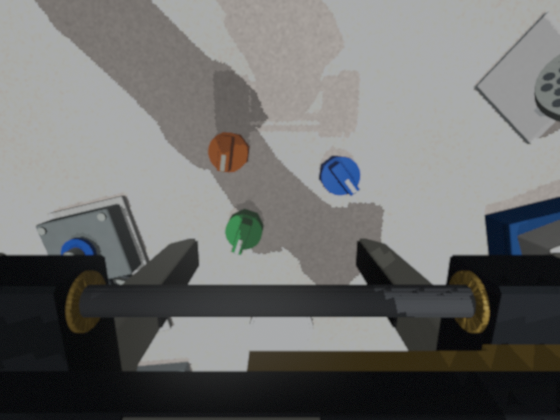

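The wrist view shows orange knob at (228,152), green (244,230), blue (340,176) with white lines pointing roughly down-left, down-left and down-right; the shaft is at (76,250), partly hidden.

```bash
cat > knob.py <<'E'
from h import *
def knobs(c,cens,R=28,dz=0):
    P=cloud(c);out=[]
    for (u,v) in cens:
        w=np.zeros((420,560),np.uint8);cv2.circle(w,(u,v),R,1,-1)
        m=(w>0)&(P[...,2]>.045+dz)&(P[...,2]<.075+dz)
        z=np.median(P[m][:,2]);vv,uu=np.nonzero(m)
        q=ray(c,uu,vv,.058+dz)[:,:2].astype(np.float32)
        ctr,sz,_=r=cv2.minAreaRect(q);b=cv2.boxPoints(r)
        e=[b[1]-b[0],b[2]-b[1]];a=max(e,key=np.linalg.norm);yaw=np.arctan2(a[1],a[0])
        px=c['pixels'].astype(int);wh=m&(px.min(-1)>px.max(-1)*.75)&(px.max(-1)>90)
        k=ray(c,*np.nonzero(wh)[::-1],.058+dz)[:,:2].mean(0)-ctr if wh.any() else np.zeros(2)
        if k@[np.cos(yaw),np.sin(yaw)]<0: yaw+=np.pi
        print('ctr',np.round(ctr,4),'size',np.round(sz,4),'yaw',round((yaw+np.pi)%(2*np.pi)-np.pi,3),'z',z.round(4),'white',wh.sum(),k.round(3),'mean',q.mean(0).round(4))
def plan(x,y,z,yaw,n):
    "tool x axis heading yaw, tool down; unit moves per row over n rows"
    s=ctrl.observe();R=Rn.from_rotvec(s['tcp_rot']);cx,sx=np.cos(yaw),np.sin(yaw)
    G=Rn.from_matrix(np.array([[cx,0,-sx],[sx,0,cx],[0,-1,0]]))
    rv=(R.inv()*G).as_rotvec();d=R.inv().apply(np.array([x,y,z])-s['position'])
    print('shift units (cur axes)',(d/.025).round(2),'turn units',np.degrees(rv).round(1)/6)
    Rk=R;st=Rn.from_rotvec(rv/n);dw=(np.array([x,y,z])-s['position'])/n
    for i in range(n):
        t=Rk.inv().apply(dw)/.025;print('  row',i,t.round(2),(np.degrees(rv)/6/n).round(2)); Rk=Rk*st
E
python3 - <<'E'
from knob import *
c=pickle.load(open('wrist1.pkl','rb'));knobs(c,[(228,152),(244,230),(340,176)])
P=cloud(c);q=P[(P[...,2]>.04)&(P[...,2]<.05)&(np.hypot(P[...,0]-.54,P[...,1])<.09)]
print(len(q),q.mean(0))
E
```

```text
ctr [0.4634 0.2194] size [0.0157 0.0424] yaw -0.409 z 0.0581 white 76 [ 0.01  -0.005] mean [0.463  0.2194]
ctr [0.5674 0.2088] size [0.0138 0.0458] yaw -0.609 z 0.0581 white 87 [ 0.011 -0.007] mean [0.5671 0.209 ]
ctr [0.5279 0.349 ] size [0.044  0.0146] yaw 0.412 z 0.0581 white 68 [0.012 0.006] mean [0.5276 0.3487]
3137 [0.52191572 0.01415329 0.04537693]
```

```bash
python3 -c "
from knob import *
plan(.463,.2194,.10,1.162,8)"
```

```text
shift units (cur axes) [-2.56  5.94  1.77] turn units [ 0.01666667  1.43333333 -0.01666667]
  row 0 [-0.32  0.74  0.22] [ 0.    0.18 -0.  ]
  row 1 [-0.32  0.74  0.21] [ 0.    0.18 -0.  ]
  row 2 [-0.33  0.74  0.21] [ 0.    0.18 -0.  ]
  row 3 [-0.33  0.74  0.2 ] [ 0.    0.18 -0.  ]
  row 4 [-0.34  0.74  0.2 ] [ 0.    0.18 -0.  ]
  row 5 [-0.34  0.74  0.19] [ 0.    0.18 -0.  ]
  row 6 [-0.34  0.74  0.18] [ 0.    0.18 -0.  ]
  row 7 [-0.35  0.74  0.18] [ 0.    0.18 -0.  ]
```

Request:
arm_command:
  steps: "0 -.32 .74 .22 0 .18 0;0 -.32 .74 .21 0 .18 0;0 -.33 .74 .21 0 .18 0;0 -.33 .74 .2 0 .18 0;0 -.34 .74 .2 0 .18 0;0 -.34 .74 .19 0 .18 0;0 -.34 .74 .18 0 .18 0;0 -.35 .74 .18 0 .18 0;0 0 .7 0 0 0 0;0 0 .7 0 0 0 0;0 0 .7 0 0 0 0;0 0 .5 0 0 0 0"
  squeeze: 25

```text
t: 2.9
position: [0.4604, 0.2232, 0.0342]
tcp_rot: [-1.373, -0.906, 0.908]
ft_force: [0.9, -0.0, 0.4]
finger_gap: 1.002
```

Request:
arm_command:
  steps: "255 0 0 0 0 0 0;255 0 0 0 0 0 0;255 0 0 0 0 0 0;255 0 0 0 0 0 0;255 0 0 0 0 0 0;255 0 0 0 0 0 0;255 0 0 0 0 0 0;255 0 0 0 0 0 0"
  squeeze: 25

```text
t: 3.57
position: [0.4616, 0.2223, 0.036]
tcp_rot: [-1.374, -0.907, 0.906]
ft_force: [0.3, 0.1, -0.4]
finger_gap: 0.477
```

Request:
arm_command:
  steps: "255 0 0 0 0 0 0;255 0 0 0 0 0 0;255 0 0 0 0 0 0;255 0 0 0 0 0 0;255 0 0 0 0 0 0;255 0 0 0 0 0 0;255 0 0 0 0 0 0"

```text
t: 4.15
position: [0.4614, 0.2221, 0.0356]
tcp_rot: [-1.374, -0.906, 0.906]
ft_force: [-0.7, -0.2, 0.1]
finger_gap: 0.148
```

Request:
arm_command:
  steps: "255 0 -.5 0 0 0 0;255 0 -1 0 0 0 0;255 0 -1 0 0 0 0;255 0 -1 0 0 0 0;255 0 -1 0 0 0 0;255 0 -.5 0 0 0 0;255 0 0 0 0 0 0"

```text
t: 4.73
position: [0.4627, 0.2228, 0.1633]
tcp_rot: [-1.374, -0.91, 0.902]
ft_force: [0.3, 1.2, -0.8]
finger_gap: 0.15
```

```bash
python3 -c "
from knob import *
plan(.444,-.275,.16,1.162,22);plan(.444,-.275,.16,.3,22);print(ctrl.observe()['joint_positions'])"
```

```text
shift units (cur axes) [-18.6    0.08  -7.16] turn units [0.03333333 0.03333333 0.03333333]
  row 0 [-0.85  0.   -0.33] [0. 0. 0.]
  row 1 [-0.85  0.   -0.33] [0. 0. 0.]
  row 2 [-0.85  0.   -0.33] [0. 0. 0.]
  row 3 [-0.85  0.   -0.33] [0. 0. 0.]
  row 4 [-0.85  0.   -0.33] [0. 0. 0.]
  row 5 [-0.85  0.   -0.33] [0. 0. 0.]
  row 6 [-0.85  0.   -0.33] [0. 0. 0.]
  row 7 [-0.84  0.   -0.33] [0. 0. 0.]
  row 8 [-0.84  0.   -0.33] [0. 0. 0.]
  row 9 [-0.84  0.   -0.33] [0. 0. 0.]
  row 10 [-0.84  0.   -0.33] [0. 0. 0.]
  row 11 [-0.84  0.   -0.33] [0. 0. 0.]
  row 12 [-0.84  0.   -0.33] [0. 0. 0.]
  row 13 [-0.84  0.   -0.33] [0. 0. 0.]
  row 14 [-0.84  0.01 -0.33] [0. 0. 0.]
  row 15 [-0.84  0.01 -0.33] [0. 0. 0.]
  row 16 [-0.84  0.01 -0.33] [0. 0. 0.]
  row 17 [-0.84  0.01 -0.33] [0. 0. 0.]
  row 18 [-0.84  0.01 -0.33] [0. 0. 0.]
  row 19 [-0.84  0.01 -0.33] [0. 0. 0.]
  row 20 [-0.84  0.01 -0.33] [0. 0. 0.]
  row 21 [-0.84  0.01 -0.33] [0. 0. 0.]
shift units (cur axes) [-18.6    0.08  -7.16] turn units [0.         8.26666667 0.05      ]
  row 0 [-0.85  0.   -0.33] [0.   0.38 0.  ]
 
[... 342 characters left out ...]
[0.   0.38 0.  ]
  row 9 [-0.68  0.   -0.6 ] [0.   0.38 0.  ]
  row 10 [-0.66  0.01 -0.62] [0.   0.38 0.  ]
  row 11 [-0.63  0.01 -0.65] [0.   0.38 0.  ]
  row 12 [-0.6   0.01 -0.67] [0.   0.38 0.  ]
  row 13 [-0.58  0.01 -0.7 ] [0.   0.38 0.  ]
  row 14 [-0.55  0.01 -0.72] [0.   0.38 0.  ]
  row 15 [-0.52  0.01 -0.74] [0.   0.38 0.  ]
  row 16 [-0.49  0.01 -0.76] [0.   0.38 0.  ]
  row 17 [-0.46  0.01 -0.78] [0.   0.38 0.  ]
  row 18 [-0.43  0.01 -0.8 ] [0.   0.38 0.  ]
  row 19 [-0.4   0.01 -0.81] [0.   0.38 0.  ]
  row 20 [-0.37  0.01 -0.83] [0.   0.38 0.  ]
  row 21 [-0.33  0.01 -0.84] [0.   0.38 0.  ]
[-0.60542845  0.42596647  0.06286727  2.14051947 -0.04807848  0.57168861
  0.65823143]
```

Request:
arm_command:
  steps: "255 -.93 0 -.36 0 0 0;255 -.93 0 -.36 0 0 0;255 -.93 0 -.36 0 0 0;255 -.93 0 -.36 0 0 0;255 -.93 0 -.36 0 0 0;255 -.93 0 -.36 0 0 0;255 -.93 0 -.36 0 0 0;255 -.93 0 -.36 0 0 0;255 -.93 0 -.36 0 0 0;255 -.93 0 -.36 0 0 0;255 -.93 0 -.36 0 0 0;255 -.93 0 -.36 0 0 0"

```text
t: 5.73
position: [0.4503, -0.0779, 0.1597]
tcp_rot: [-1.373, -0.905, 0.907]
ft_force: [0.2, 0.5, -0.7]
finger_gap: 0.151
```

Request:
arm_command:
  steps: "255 -.93 0 -.36 0 0 0;255 -.93 0 -.36 0 0 0;255 -.93 0 -.36 0 0 0;255 -.93 0 -.36 0 0 0;255 -.93 0 -.36 0 0 0;255 -.93 0 -.36 0 0 0;255 -.93 0 -.36 0 0 0;255 -.93 0 -.36 0 0 0;255 0 0 0 0 0 0;255 0 0 0 0 0 0"

```text
t: 6.57
position: [0.4431, -0.2771, 0.1595]
tcp_rot: [-1.374, -0.903, 0.905]
ft_force: [-0.1, 0.3, -0.7]
finger_gap: 0.147
```

```bash
python3 - <<'E'
from h import *
c=grab('wrist');save(c,'wrist2');P=cloud(c);print(c['W'].round(3))
h,s,v=cv2.split(cv2.cvtColor(c['pixels'],cv2.COLOR_RGB2HSV))
for col,(a,b) in dict(orange=(3,18),green=(45,80)).items():
    m=(h>=a)&(h<=b)&(s>130)&(v>40)&(P[...,2]>.012)&(P[...,2]<.03);print(col,m.sum())
    if m.sum()>50: print(cv2.minAreaRect(P[m][:,:2].astype(np.float32)),np.percentile(P[m],[1,99],axis=0).round(3))
E
```

```text
[[ 0.395  0.891  0.223  0.382]
 [ 0.919 -0.383 -0.097 -0.25 ]
 [-0.001  0.244 -0.97   0.326]
 [ 0.     0.     0.     1.   ]]
orange 1147
((0.4425608217716217, -0.2742338478565216), (0.09858089685440063, 0.09951309114694595), 88.22319793701172) [[ 0.392 -0.323  0.013]
 [ 0.493 -0.224  0.027]]
green 132
((0.5900305509567261, -0.3312202990055084), (0.0025146042462438345, 0.05282367393374443), 89.69694519042969) [[ 0.565 -0.332  0.017]
 [ 0.613 -0.33   0.026]]
```

View pics/wrist2.png

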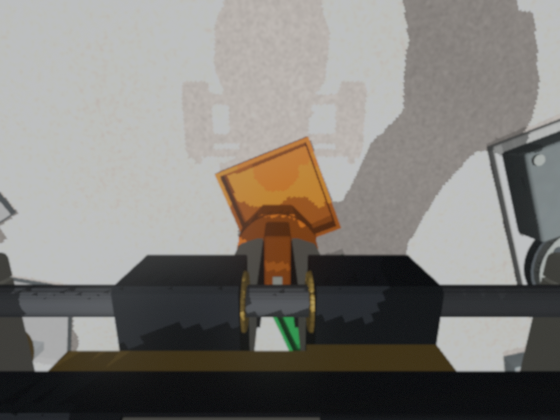

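The held orange knob (278,250) is centred over the orange tray (278,190); the tray's measured centre is (0.4426,-0.274).

Request:
arm_command:
  steps: "255 0 .79 0 0 0 0;255 0 .79 0 0 0 0;255 0 .79 0 0 0 0;255 0 .79 0 0 0 0;255 0 .79 0 0 0 0;255 0 .75 0 0 0 0;255 0 0 0 0 0 0;255 0 0 0 0 0 0;120 0 0 0 0 0 0;120 0 0 0 0 0 0;120 0 0 0 0 0 0;120 0 0 0 0 0 0"

```text
t: 7.62
position: [0.4443, -0.2762, 0.044]
tcp_rot: [-1.375, -0.907, 0.906]
ft_force: [-0.5, 0.8, -0.2]
finger_gap: 0.387
```

Request:
arm_command:
  steps: "60 0 0 0 0 0 0;60 0 0 0 0 0 0;60 0 -.5 0 0 0 0;0 0 -1 0 0 0 0;0 0 -1 0 0 0 0;0 0 -1 0 0 0 0;0 0 -1 0 0 0 0;0 0 -1 0 0 0 0;0 0 0 0 0 0 0"

```text
t: 8.37
position: [0.4455, -0.2772, 0.1849]
tcp_rot: [-1.38, -0.909, 0.904]
ft_force: [1.7, 0.8, -0.6]
finger_gap: 0.988
```

```bash
python3 - <<'E'
from knob import *
c=grab('scene');P=cloud(c);h,s,v=cv2.split(cv2.cvtColor(c['pixels'],cv2.COLOR_RGB2HSV))
m=(np.abs(P[...,0]-.443)<.05)&(np.abs(P[...,1]+.274)<.05)&(P[...,2]>.052)&(P[...,2]<.08)
print(m.sum(),P[m].mean(0) if m.any() else 0, P[m].max(0))
plan(.5672,.2088,.165,.962,22)
E
```

```text
67 [ 0.45011919 -0.27363094  0.05837828] [ 0.46878335 -0.26067857  0.06376744]
shift units (cur axes) [19.78  0.7   3.16] turn units [0.05 1.95 0.  ]
  row 0 [0.9  0.03 0.14] [0.   0.09 0.  ]
  row 1 [0.9  0.03 0.15] [0.   0.09 0.  ]
  row 2 [0.9  0.03 0.16] [0.   0.09 0.  ]
  row 3 [0.89 0.03 0.17] [0.   0.09 0.  ]
  row 4 [0.89 0.03 0.18] [0.   0.09 0.  ]
  row 5 [0.89 0.03 0.19] [0.   0.09 0.  ]
  row 6 [0.89 0.03 0.19] [0.   0.09 0.  ]
  row 7 [0.89 0.03 0.2 ] [0.   0.09 0.  ]
  row 8 [0.89 0.03 0.21] [0.   0.09 0.  ]
  row 9 [0.88 0.03 0.22] [0.   0.09 0.  ]
  row 10 [0.88 0.03 0.23] [0.   0.09 0.  ]
  row 11 [0.88 0.03 0.23] [0.   0.09 0.  ]
  row 12 [0.88 0.03 0.24] [0.   0.09 0.  ]
  row 13 [0.88 0.03 0.25] [0.   0.09 0.  ]
  row 14 [0.87 0.03 0.26] [0.   0.09 0.  ]
  row 15 [0.87 0.03 0.27] [0.   0.09 0.  ]
  row 16 [0.87 0.03 0.27] [0.   0.09 0.  ]
  row 17 [0.87 0.03 0.28] [0.   0.09 0.  ]
  row 18 [0.86 0.03 0.29] [0.   0.09 0.  ]
  row 19 [0.86 0.03 0.3 ] [0.   0.09 0.  ]
  row 20 [0.86 0.03 0.31] [0.   0.09 0.  ]
  row 21 [0.85 0.03 0.31] [0.   0.09 0.  ]
```

Request:
arm_command:
  steps: "0 .9 .03 .14 0 .09 0;0 .9 .03 .15 0 .09 0;0 .9 .03 .16 0 .09 0;0 .9 .03 .17 0 .09 0;0 .89 .03 .18 0 .09 0;0 .89 .03 .19 0 .09 0;0 .89 .03 .19 0 .09 0;0 .89 .03 .2 0 .09 0;0 .89 .03 .21 0 .09 0;0 .88 .03 .22 0 .09 0;0 .88 .03 .23 0 .09 0"

```text
t: 9.33
position: [0.5046, -0.032, 0.1714]
tcp_rot: [-1.407, -0.826, 0.828]
ft_force: [0.6, -0.6, -0.1]
finger_gap: 1.0
```

Request:
arm_command:
  steps: "0 .88 .03 .23 0 .09 0;0 .88 .03 .24 0 .09 0;0 .88 .03 .25 0 .09 0;0 .87 .03 .26 0 .09 0;0 .87 .03 .27 0 .09 0;0 .87 .03 .27 0 .09 0;0 .87 .03 .28 0 .09 0;0 .86 .03 .29 0 .09 0;0 .86 .03 .3 0 .09 0;0 .86 .03 .31 0 .09 0;0 .85 .03 .31 0 .09 0;0 0 0 0 0 0 0"

```text
t: 10.33
position: [0.567, 0.2148, 0.1626]
tcp_rot: [-1.435, -0.751, 0.751]
ft_force: [-0.4, 0.3, -1.1]
finger_gap: 0.997
```

```bash
python3 - <<'E'
from knob import *
plan(.5672,.2088,.035,.962,6)
E
```

```text
shift units (cur axes) [-0.2   5.1  -0.15] turn units [-0.01666667  0.01666667  0.01666667]
  row 0 [-0.03  0.85 -0.03] [-0.  0.  0.]
  row 1 [-0.03  0.85 -0.03] [-0.  0.  0.]
  row 2 [-0.03  0.85 -0.02] [-0.  0.  0.]
  row 3 [-0.03  0.85 -0.02] [-0.  0.  0.]
  row 4 [-0.03  0.85 -0.02] [-0.  0.  0.]
  row 5 [-0.03  0.85 -0.02] [-0.  0.  0.]
```

Request:
arm_command:
  steps: "0 -.03 .85 -.02 0 0 0;0 -.03 .85 -.02 0 0 0;0 -.03 .85 -.02 0 0 0;0 -.03 .85 -.02 0 0 0;0 -.03 .85 -.02 0 0 0;0 -.03 .85 -.02 0 0 0;255 0 0 0 0 0 0;255 0 0 0 0 0 0;255 0 0 0 0 0 0;255 0 0 0 0 0 0;255 0 0 0 0 0 0;255 0 0 0 0 0 0"

```text
t: 11.33
position: [0.5674, 0.2044, 0.0377]
tcp_rot: [-1.438, -0.749, 0.746]
ft_force: [-0.4, 0.3, 1.5]
finger_gap: 0.622
```

Request:
arm_command:
  steps: "255 0 0 0 0 0 0;255 0 0 0 0 0 0;255 0 0 0 0 0 0;255 0 0 0 0 0 0;255 0 0 0 0 0 0;255 0 0 0 0 0 0;255 0 0 0 0 0 0;255 0 0 0 0 0 0;255 0 0 0 0 0 0;255 0 0 0 0 0 0;255 0 0 0 0 0 0"

```text
t: 12.25
position: [0.567, 0.2042, 0.0366]
tcp_rot: [-1.438, -0.748, 0.748]
ft_force: [0.4, 1.2, 1.7]
finger_gap: 0.145
```

Request:
arm_command:
  steps: "255 0 -.5 0 0 0 0;255 0 -1 0 0 0 0;255 0 -1 0 0 0 0;255 0 -1 0 0 0 0;255 0 -1 0 0 0 0;255 0 -1 0 0 0 0;255 0 0 0 0 0 0"

```text
t: 12.83
position: [0.5689, 0.2047, 0.1796]
tcp_rot: [-1.439, -0.753, 0.742]
ft_force: [0.2, 0.3, -0.5]
finger_gap: 0.149
```

```bash
python3 - <<'E'
from knob import *
plan(.585,-.284,.17,.962,1)
E
```

```text
shift units (cur axes) [-15.63   0.33 -11.76] turn units [ 0.03333333 -0.03333333  0.05      ]
  row 0 [-15.63   0.33 -11.76] [ 0.03 -0.03  0.06]
```

Request:
arm_command:
  steps: "255 -.82 0 -.62 0 0 0;255 -.82 0 -.62 0 0 0;255 -.82 0 -.62 0 0 0;255 -.82 0 -.62 0 0 0;255 -.82 0 -.62 0 0 0;255 -.82 0 -.62 0 0 0;255 -.82 0 -.62 0 0 0;255 -.82 0 -.62 0 0 0;255 -.82 0 -.62 0 0 0;255 -.82 0 -.62 0 0 0"

```text
t: 13.67
position: [0.5755, -0.0539, 0.1742]
tcp_rot: [-1.438, -0.747, 0.748]
ft_force: [-0.7, -0.3, -0.7]
finger_gap: 0.154
```

Request:
arm_command:
  steps: "255 -.82 0 -.62 0 0 0;255 -.82 0 -.62 0 0 0;255 -.82 0 -.62 0 0 0;255 -.82 0 -.62 0 0 0;255 -.82 0 -.62 0 0 0;255 -.82 0 -.62 0 0 0;255 -.82 0 -.62 0 0 0;255 -.82 0 -.62 0 0 0;255 -.82 0 -.62 0 0 0;255 0 0 0 0 0 0;255 0 0 0 0 0 0"

```text
t: 14.58
position: [0.5833, -0.2855, 0.174]
tcp_rot: [-1.439, -0.745, 0.746]
ft_force: [-0.6, 1.4, -0.4]
finger_gap: 0.147
```

```bash
python3 - <<'E'
from knob import *
plan(.585,-.284,.042,.962,6)
c=grab('wrist');P=cloud(c);h,s,v=cv2.split(cv2.cvtColor(c['pixels'],cv2.COLOR_RGB2HSV))
m=(h>=45)&(h<=80)&(s>130)&(v>40)&(P[...,2]>.012)&(P[...,2]<.03);print(cv2.minAreaRect(P[m][:,:2].astype(np.float32)))
E
```

```text
shift units (cur axes) [ 0.09  5.28 -0.02] turn units [-0.         -0.06666667 -0.        ]
  row 0 [ 0.02  0.88 -0.  ] [-0.   -0.01 -0.  ]
  row 1 [ 0.02  0.88 -0.  ] [-0.   -0.01 -0.  ]
  row 2 [ 0.02  0.88 -0.  ] [-0.   -0.01 -0.  ]
  row 3 [ 0.02  0.88 -0.  ] [-0.   -0.01 -0.  ]
  row 4 [ 0.02  0.88 -0.  ] [-0.   -0.01 -0.  ]
  row 5 [ 0.01  0.88 -0.  ] [-0.   -0.01 -0.  ]
((0.5908718109130859, -0.28273892402648926), (0.08539213985204697, 0.09719511866569519), 2.144670248031616)
```

Request:
arm_command:
  steps: "255 .02 .88 0 0 0 0;255 .02 .88 0 0 0 0;255 .02 .88 0 0 0 0;255 .02 .88 0 0 0 0;255 0 .88 0 0 0 0;255 0 .86 0 0 0 0;255 0 0 0 0 0 0;255 0 0 0 0 0 0;120 0 0 0 0 0 0;120 0 0 0 0 0 0;120 0 0 0 0 0 0;120 0 0 0 0 0 0"

```text
t: 15.63
position: [0.5858, -0.2822, 0.0436]
tcp_rot: [-1.439, -0.749, 0.747]
ft_force: [0.5, -0.1, -0.3]
finger_gap: 0.382
```

Request:
arm_command:
  steps: "60 0 0 0 0 0 0;60 0 0 0 0 0 0;60 0 -.5 0 0 0 0;0 0 -1 0 0 0 0;0 0 -1 0 0 0 0;0 0 -1 0 0 0 0;0 0 -1 0 0 0 0;0 0 -1 0 0 0 0;0 0 -1 0 0 0 0;0 0 0 0 0 0 0"

```text
t: 16.47
position: [0.5874, -0.2834, 0.2113]
tcp_rot: [-1.444, -0.752, 0.744]
ft_force: [0.3, -0.7, 0.4]
finger_gap: 0.998
```

```bash
python3 - <<'E'
from knob import *
plan(.47,0.0,.22,1.45,14)
c=grab('side');save(c,'side2')
P=cloud(c)
for x,y in ((.443,-.275),(.585,-.285)):
    m=(np.abs(P[...,0]-x)<.05)&(np.abs(P[...,1]-y)<.05)&(P[...,2]>.055)&(P[...,2]<.08)
    print(m.sum(),P[m].mean(0) if m.any() else 0)
E
```

```text
shift units (cur axes) [ 6.58 -0.42 10.35] turn units [ 0.08333333 -4.7        -0.        ]
  row 0 [ 0.47 -0.03  0.74] [ 0.01 -0.34 -0.  ]
  row 1 [ 0.5  -0.03  0.72] [ 0.01 -0.34 -0.  ]
  row 2 [ 0.52 -0.03  0.7 ] [ 0.01 -0.34 -0.  ]
  row 3 [ 0.54 -0.03  0.69] [ 0.01 -0.34 -0.  ]
  row 4 [ 0.57 -0.03  0.67] [ 0.01 -0.34 -0.  ]
  row 5 [ 0.59 -0.03  0.65] [ 0.01 -0.34 -0.  ]
  row 6 [ 0.61 -0.03  0.63] [ 0.01 -0.34 -0.  ]
  row 7 [ 0.64 -0.03  0.6 ] [ 0.01 -0.34 -0.  ]
  row 8 [ 0.66 -0.03  0.58] [ 0.01 -0.34 -0.  ]
  row 9 [ 0.68 -0.03  0.56] [ 0.01 -0.34 -0.  ]
  row 10 [ 0.7  -0.03  0.53] [ 0.01 -0.34 -0.  ]
  row 11 [ 0.71 -0.03  0.51] [ 0.01 -0.34 -0.  ]
  row 12 [ 0.73 -0.03  0.48] [ 0.01 -0.34 -0.  ]
  row 13 [ 0.75 -0.03  0.46] [ 0.01 -0.34 -0.  ]
185 [ 0.4491888  -0.27734525  0.06186957]
171 [ 0.58751221 -0.28236877  0.06158859]
```

View pics/side2.png

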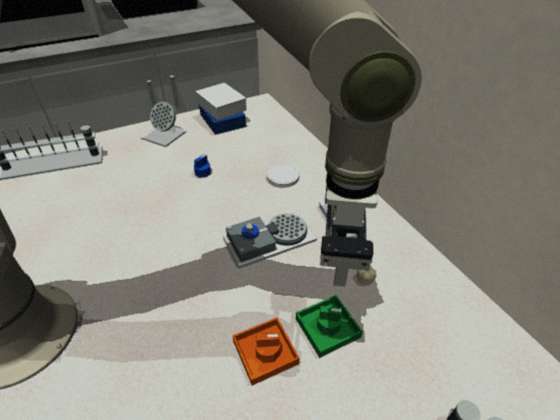

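Both knobs stand upright in their trays, orange at (268,345) and green at (330,318), and nothing else has moved. Next is a closer look at the clamp.

Request:
arm_command:
  steps: "0 .5 -.03 .85 0 -.39 0;0 .55 -.03 .83 0 -.39 0;0 .58 -.03 .8 0 -.39 0;0 .62 -.03 .78 0 -.39 0;0 .65 -.03 .75 0 -.39 0;0 .69 -.03 .73 0 -.39 0;0 .72 -.03 .7 0 -.39 0;0 .75 -.03 .67 0 -.39 0;0 .79 -.03 .64 0 -.39 0;0 .81 -.03 .6 0 -.39 0;0 .83 -.03 .57 0 -.39 0;0 .86 -.03 .53 0 -.39 0"

```text
t: 17.52
position: [0.4657, -0.0052, 0.2138]
tcp_rot: [-1.263, -1.12, 1.121]
ft_force: [-0.3, 0.2, 0.1]
finger_gap: 1.0
```

Request:
arm_command:
  steps: "0 0 0 0 0 0 0;0 0 0 0 0 0 0"

```text
t: 17.68
position: [0.4663, -0.0052, 0.214]
tcp_rot: [-1.263, -1.12, 1.121]
ft_force: [0.9, -1.2, 0.3]
finger_gap: 0.999
```

```bash
python3 - <<'E'
from h import *
c=grab('wrist');save(c,'wrist3');pickle.dump(c,open('wrist3.pkl','wb'));print(c['W'].round(3))
E
```

```text
[[ 0.118  0.963  0.242  0.4  ]
 [ 0.993 -0.114 -0.03   0.003]
 [-0.001  0.244 -0.97   0.38 ]
 [ 0.     0.     0.     1.   ]]
```

View pics/wrist3.png

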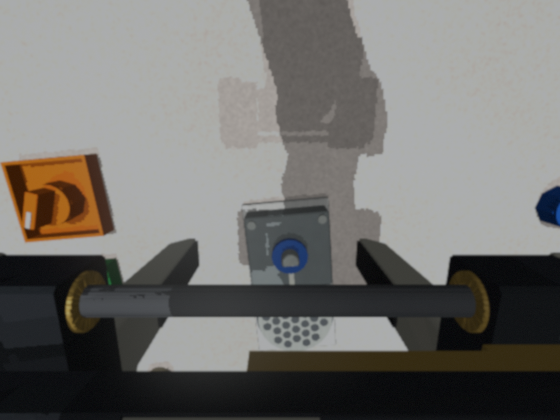

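The clamp's blue collar is at (290,256) with the shaft tip in it; the white line runs down from it at (291,278) towards the disc; the housing's back edge is at row 210.

```bash
python3 - <<'E'
from h import *
c=pickle.load(open('wrist3.pkl','rb'));P=cloud(c);h,s,v=cv2.split(cv2.cvtColor(c['pixels'],cv2.COLOR_RGB2HSV))
roi=np.zeros((420,560),bool);roi[190:284,235:345]=1
m=roi&(h>=105)&(h<=125)&(s>110)&(P[...,2]>.052)&(P[...,2]<.066)
vv,uu=np.nonzero(m);q=ray(c,uu,vv,.059)[:,:2].astype(np.float32)
print('collar',cv2.minEnclosingCircle(q),np.median(P[m],0))
t=roi&(P[...,2]>.070)&(P[...,2]<.08);vv,uu=np.nonzero(t);q=ray(c,uu,vv,.075)[:,:2].astype(np.float32)
print('tip',t.sum(),cv2.minEnclosingCircle(q),q.mean(0),cv2.minAreaRect(q),np.median(P[t],0))
# housing edges
H=roi&(P[...,2]>.040)&(P[...,2]<.049);vv,uu=np.nonzero(H);q=ray(c,uu,vv,.045)[:,:2].astype(np.float32);print('housing',cv2.minAreaRect(q))
b=[]
for r in range(220,284):
    x=uu[vv==r]
    if len(x)>20:b.append((r,x.min(),x.max()))
b=np.array(b)
for k in (1,2):
    e=ray(c,b[:,k],b[:,0],.045)[:,:2]; 
    vx,vy,x0,y0=cv2.fitLine(e.astype(np.float32),cv2.DIST_HUBER,0,.001,.001).ravel();print('edge',np.arctan2(vy*np.sign(vx),abs(vx)),x0,y0)
w=roi.copy();w[:268]=0;w&=(v>150)&(s<50)&H
if w.any():
    vv,uu=np.nonzero(w);q=ray(c,uu,vv,.045)[:,:2];print('line',len(q),q.mean(0),q.min(0),q.max(0))
# disc
d=(P[...,2]>.024)&(P[...,2]<.034)&(np.abs(P[...,1])<.07)&(P[...,0]>.6)&(P[...,0]<.71)
q=P[d];print('disc',len(q),q[:,:2].min(0),q[:,:2].max(0),q.mean(0))
E
```

```text
collar ((0.5345517992973328, 0.0010567138670012355), 0.02107631415128708) [0.53085483 0.00117157 0.05915948]
tip 211 ((0.5334928035736084, 0.0007280856953002512), 0.010346343740820885) [0.5321299  0.00076793] ((0.531259298324585, 0.0007929354906082153), (0.018998192623257637, 0.015974899753928185), 88.39161682128906) [0.53236637 0.00088236 0.07482224]
housing ((0.5335763096809387, 0.0005814768373966217), (0.09914246946573257, 0.09362836927175522), 88.3756332397461)
edge -0.02633944 0.5293765 -0.04831211
edge -0.02855531 0.52947795 0.049662367
disc 1989 [ 0.62727201 -0.05085895] [0.68508075 0.04618475] [ 0.65426887 -0.0044153   0.03035473]
```

```bash
python3 - <<'E'
from knob import *
plan(.5279,.349,.15,1.983,16)
E
```

```text
shift units (cur axes) [14.4   2.56 -0.7 ] turn units [-0.  -5.1 -0. ]
  row 0 [ 0.9   0.16 -0.04] [-0.   -0.32 -0.  ]
  row 1 [ 0.9   0.16 -0.07] [-0.   -0.32 -0.  ]
  row 2 [ 0.9   0.16 -0.1 ] [-0.   -0.32 -0.  ]
  row 3 [ 0.89  0.16 -0.13] [-0.   -0.32 -0.  ]
  row 4 [ 0.89  0.16 -0.16] [-0.   -0.32 -0.  ]
  row 5 [ 0.88  0.16 -0.19] [-0.   -0.32 -0.  ]
  row 6 [ 0.87  0.16 -0.22] [-0.   -0.32 -0.  ]
  row 7 [ 0.87  0.16 -0.25] [-0.   -0.32 -0.  ]
  row 8 [ 0.86  0.16 -0.28] [-0.   -0.32 -0.  ]
  row 9 [ 0.85  0.16 -0.31] [-0.   -0.32 -0.  ]
  row 10 [ 0.84  0.16 -0.34] [-0.   -0.32 -0.  ]
  row 11 [ 0.82  0.16 -0.36] [-0.   -0.32 -0.  ]
  row 12 [ 0.81  0.16 -0.39] [-0.   -0.32 -0.  ]
  row 13 [ 0.8   0.16 -0.42] [-0.   -0.32 -0.  ]
  row 14 [ 0.78  0.16 -0.44] [-0.   -0.32 -0.  ]
  row 15 [ 0.77  0.16 -0.47] [-0.   -0.32 -0.  ]
```

Request:
arm_command:
  steps: "0 .9 .16 -.04 0 -.32 0;0 .9 .16 -.07 0 -.32 0;0 .9 .16 -.1 0 -.32 0;0 .89 .16 -.13 0 -.32 0;0 .89 .16 -.16 0 -.32 0;0 .88 .16 -.19 0 -.32 0;0 .87 .16 -.22 0 -.32 0;0 .87 .16 -.25 0 -.32 0;0 .86 .16 -.28 0 -.32 0"

```text
t: 18.48
position: [0.5016, 0.1937, 0.1775]
tcp_rot: [-1.12, -1.339, 1.34]
ft_force: [0.2, 1.2, -0.1]
finger_gap: 1.006
```

Request:
arm_command:
  steps: "0 .85 .16 -.31 0 -.32 0;0 .84 .16 -.34 0 -.32 0;0 .82 .16 -.36 0 -.32 0;0 .81 .16 -.39 0 -.32 0;0 .8 .16 -.42 0 -.32 0;0 .78 .16 -.44 0 -.32 0;0 .77 .16 -.47 0 -.32 0;0 0 0 0 0 0 0;0 0 0 0 0 0 0"

```text
t: 19.23
position: [0.5277, 0.3493, 0.1491]
tcp_rot: [-0.984, -1.506, 1.508]
ft_force: [0.7, 0.1, -0.3]
finger_gap: 0.999
```

```bash
python3 - <<'E'
from knob import *
c=grab('wrist');P=cloud(c);m=(P[...,2]>.05)&(P[...,2]<.064)&(np.hypot(P[...,0]-.528,P[...,1]-.349)<.03)
vv,uu=np.nonzero(m);print(m.sum())
if m.sum()>20: print(uu.mean(),vv.mean(),vv.max());knobs(c,[(int(uu.mean()),int(vv.mean()))],60)
plan(.5279,.349,.0325,1.983,5)
E
```

```text
747
276.52878179384203 213.87416331994646 237
ctr [0.5285 0.3493] size [0.043  0.0135] yaw 0.415 z 0.0581 white 144 [0.011 0.005] mean [0.5282 0.3492]
shift units (cur axes) [ 0.03  4.67 -0.03] turn units [-0.01666667  0.         -0.01666667]
  row 0 [ 0.01  0.93 -0.01] [-0.  0. -0.]
  row 1 [ 0.01  0.93 -0.01] [-0.  0. -0.]
  row 2 [ 0.01  0.93 -0.  ] [-0.  0. -0.]
  row 3 [ 0.01  0.93 -0.  ] [-0.  0. -0.]
  row 4 [ 0.01  0.93 -0.  ] [-0.  0. -0.]
```

Request:
arm_command:
  steps: "0 0 .93 0 0 0 0;0 0 .93 0 0 0 0;0 0 .93 0 0 0 0;0 0 .93 0 0 0 0;0 0 .93 0 0 0 0;0 0 0 0 0 0 0;255 0 0 0 0 0 0;255 0 0 0 0 0 0;255 0 0 0 0 0 0;255 0 0 0 0 0 0;255 0 0 0 0 0 0;255 0 0 0 0 0 0"
  squeeze: 45

```text
t: 20.28
position: [0.5275, 0.3496, 0.0347]
tcp_rot: [-0.985, -1.509, 1.507]
ft_force: [-0.7, -0.0, -0.3]
finger_gap: 0.623
```

Request:
arm_command:
  steps: "255 0 0 0 0 0 0;255 0 0 0 0 0 0;255 0 0 0 0 0 0;255 0 0 0 0 0 0;255 0 0 0 0 0 0;255 0 0 0 0 0 0;255 0 0 0 0 0 0;255 0 0 0 0 0 0;255 0 0 0 0 0 0;255 0 0 0 0 0 0;255 0 0 0 0 0 0;255 0 0 0 0 0 0"

```text
t: 21.28
position: [0.5271, 0.3495, 0.0338]
tcp_rot: [-0.984, -1.507, 1.508]
ft_force: [0.3, -0.7, -0.8]
finger_gap: 0.148
```

Request:
arm_command:
  steps: "255 0 -.5 0 0 0 0;255 0 -1 0 0 0 0;255 0 -1 0 0 0 0;255 0 -1 0 0 0 0;255 0 -1 0 0 0 0;255 0 -1 0 0 0 0;255 0 0 0 0 0 0;255 0 0 0 0 0 0"

```text
t: 21.95
position: [0.5278, 0.3499, 0.1737]
tcp_rot: [-0.986, -1.511, 1.505]
ft_force: [-1.3, -0.6, -0.6]
finger_gap: 0.145
```

```bash
python3 - <<'E'
from knob import *
s=ctrl.observe();tc=s['position'];R=Rn.from_rotvec(s['tcp_rot']).as_matrix();print(tc,R.round(3),'heading',np.arctan2(R[1,0],R[0,0]))
c=grab('wrist');save(c,'wrist4');P=cloud(c);L=(P-tc)@R
m=(np.abs(L[...,0])<.012)&(np.abs(L[...,2])<.03)&(L[...,1]>-.035)&(L[...,1]<-.015)
vv,uu=np.nonzero(m);print(m.sum(),np.median(P[m],0),np.percentile(L[m],[1,50,99],axis=0).round(4))
h,sa,v=cv2.split(cv2.cvtColor(c['pixels'],cv2.COLOR_RGB2HSV))
b=m&(h>100)&(h<130)&(sa>100);w=m&(sa<70)&(v>120)
for n,k in(('blue',b),('white',w),('both',b|w)): print(n,k.sum(),np.percentile(L[k],[1,50,99],axis=0).round(4) if k.any() else '')
k=(np.abs(L[...,0])<.03)&(np.abs(L[...,2])<.04)&(L[...,1]>-.005)&(L[...,1]<.01)&(h>100)&(h<130);print('skirt',k.sum(),np.percentile(L[k],[1,50,99],axis=0).round(4))
plan(.534,.0008,.17,1.543,1)
E
```

```text
[0.5278484  0.34988098 0.17374824] [[-0.402  0.003 -0.915]
 [ 0.915  0.002 -0.402]
 [ 0.001 -1.    -0.004]] heading 1.9849140262044331
1817 [0.52125666 0.34699701 0.19811894] [[-0.0115 -0.0341 -0.0073]
 [ 0.0002 -0.0244  0.0083]
 [ 0.0114 -0.0156  0.0186]]
blue 1410 [[-0.0069 -0.0269 -0.0072]
 [ 0.0002 -0.0243  0.0078]
 [ 0.0069 -0.016   0.0186]]
white 47 [[-0.0018 -0.0266 -0.0076]
 [ 0.0002 -0.025  -0.0057]
 [ 0.0018 -0.0237 -0.004 ]]
both 1457 [[-0.0069 -0.0269 -0.0074]
 [ 0.0002 -0.0244  0.0074]
 [ 0.0069 -0.016   0.0186]]
skirt 1332 [[-0.0236 -0.0043  0.0029]
 [-0.0004  0.0035  0.014 ]
 [ 0.0232  0.0092  0.0222]]
shift units (cur axes) [-12.87   0.08   5.36] turn units [0.01666667 4.21666667 0.        ]
  row 0 [-12.87   0.08   5.36] [0.01 4.22 0.  ]
```

View pics/wrist4.png

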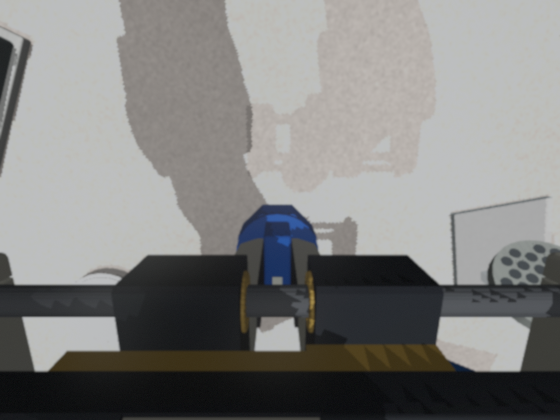

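Picture: the blue knob is held squarely, bar at (278,250), with its white line end at (278,280), and its centre about 1 mm ahead of the TCP.

```bash
python3 - <<'E'
from knob import *
plan(.5328,.0008,.165,1.543,16)
E
```

```text
shift units (cur axes) [-12.85   0.28   5.41] turn units [0.01666667 4.21666667 0.        ]
  row 0 [-0.8   0.02  0.34] [0.   0.26 0.  ]
  row 1 [-0.81  0.02  0.32] [0.   0.26 0.  ]
  row 2 [-0.82  0.02  0.29] [0.   0.26 0.  ]
  row 3 [-0.83  0.02  0.27] [0.   0.26 0.  ]
  row 4 [-0.84  0.02  0.25] [0.   0.26 0.  ]
  row 5 [-0.84  0.02  0.22] [0.   0.26 0.  ]
  row 6 [-0.85  0.02  0.2 ] [0.   0.26 0.  ]
  row 7 [-0.85  0.02  0.18] [0.   0.26 0.  ]
  row 8 [-0.86  0.02  0.15] [0.   0.26 0.  ]
  row 9 [-0.86  0.02  0.13] [0.   0.26 0.  ]
  row 10 [-0.87  0.02  0.11] [0.   0.26 0.  ]
  row 11 [-0.87  0.02  0.08] [0.   0.26 0.  ]
  row 12 [-0.87  0.02  0.06] [0.   0.26 0.  ]
  row 13 [-0.87  0.02  0.03] [0.   0.26 0.  ]
  row 14 [-0.87  0.02  0.01] [0.   0.26 0.  ]
  row 15 [-0.87  0.02 -0.01] [0.   0.26 0.  ]
```

Request:
arm_command:
  steps: "255 -.8 .02 .34 0 .26 0;255 -.81 .02 .32 0 .26 0;255 -.82 .02 .29 0 .26 0;255 -.83 .02 .27 0 .26 0;255 -.84 .02 .25 0 .26 0;255 -.84 .02 .22 0 .26 0;255 -.85 .02 .2 0 .26 0;255 -.85 .02 .18 0 .26 0"

```text
t: 22.67
position: [0.5292, 0.1739, 0.1662]
tcp_rot: [-1.109, -1.35, 1.353]
ft_force: [0.3, 0.1, -0.7]
finger_gap: 0.144
```

Request:
arm_command:
  steps: "255 -.86 .02 .15 0 .26 0;255 -.86 .02 .13 0 .26 0;255 -.87 .02 .11 0 .26 0;255 -.87 .02 .08 0 .26 0;255 -.87 .02 .06 0 .26 0;255 -.87 .02 .03 0 .26 0;255 -.87 .02 .01 0 .26 0;255 -.87 .02 -.01 0 .26 0;255 0 0 0 0 0 0;255 0 0 0 0 0 0;255 0 0 0 0 0 0"

```text
t: 23.58
position: [0.5332, 0.0014, 0.1627]
tcp_rot: [-1.218, -1.193, 1.194]
ft_force: [0.2, 0.7, -0.7]
finger_gap: 0.146
```

```bash
python3 - <<'E'
from knob import *
plan(.5328,.0008,.122,1.543,2)
E
```

```text
shift units (cur axes) [-0.03  1.63  0.01] turn units [-0.01666667  0.06666667  0.        ]
  row 0 [-0.01  0.81  0.01] [-0.01  0.03  0.  ]
  row 1 [-0.01  0.81  0.01] [-0.01  0.03  0.  ]
```

Request:
arm_command:
  steps: "255 -.02 .8 .01 0 .06 0;255 -.01 .8 .01 0 0 0;255 0 0 0 0 0 0;255 0 0 0 0 0 0;255 0 0 0 0 0 0"

```text
t: 24.0
position: [0.5334, 0.001, 0.1238]
tcp_rot: [-1.221, -1.19, 1.19]
ft_force: [-0.1, 0.4, -1.5]
finger_gap: 0.147
```

```bash
python3 - <<'E'
from knob import *
plan(.5328,.0008,.122,1.543,1)
c=[grab(n)['pixels'] for n in('scene','side')]
a=cv2.resize(c[0][150:260,220:340],None,fx=3.3,fy=4,interpolation=2);b=cv2.resize(c[1][170:280,190:310],None,fx=3.3,fy=4,interpolation=2)
cv2.imwrite('pics/pair.png',np.hstack([a,b])[...,::-1])
E
```

```text
shift units (cur axes) [-0.01  0.07  0.02] turn units [-0.          0.01666667  0.        ]
  row 0 [-0.01  0.07  0.02] [-0.    0.02  0.  ]
```

View pics/pair.png

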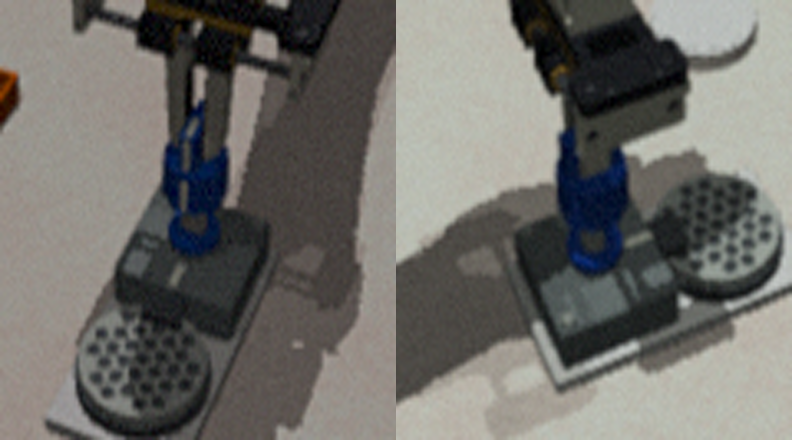

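Both crops show the blue knob straight above the collar, and its white line faces the disc as the housing's does. I'll lower it and watch the force.

Request:
arm_command:
  steps: "255 0 .2 .01 0 0 0;255 0 .2 .01 0 0 0;255 0 .2 0 0 0 0;255 0 .15 0 0 0 0;255 0 .1 0 0 0 0;255 0 0 0 0 0 0"

```text
t: 24.6
position: [0.5323, 0.0002, 0.1014]
tcp_rot: [-1.221, -1.188, 1.189]
ft_force: [-0.4, 0.1, -0.4]
finger_gap: 0.148
```

Request:
arm_command:
  steps: "255 0 .1 0 0 0 0;255 0 .1 0 0 0 0;255 0 .1 0 0 0 0;255 0 .1 0 0 0 0;255 0 .1 0 0 0 0;255 0 0 0 0 0 0"

```text
t: 25.1
position: [0.5327, 0.0002, 0.0895]
tcp_rot: [-1.222, -1.189, 1.189]
ft_force: [-1.5, -0.7, 6.9]
finger_gap: 0.148
```

Request:
arm_command:
  steps: "255 0 .06 0 0 0 0;255 0 .06 0 0 0 0;255 0 .06 0 0 0 0;255 0 .04 0 0 0 0;255 0 0 0 0 0 0;255 0 0 0 0 0 0"

```text
t: 25.6
position: [0.5328, 0.0002, 0.0848]
tcp_rot: [-1.223, -1.189, 1.189]
ft_force: [-2.4, -0.3, 10.2]
finger_gap: 0.144
```

Request:
arm_command:
  steps: "255 0 .06 0 0 0 0;255 0 .06 0 0 0 0;255 0 0 0 0 0 0;255 0 0 0 0 0 0;255 0 0 0 0 0 0"

```text
t: 26.02
position: [0.5334, 0.0002, 0.084]
tcp_rot: [-1.225, -1.191, 1.187]
ft_force: [-8.1, 0.6, 40.3]
finger_gap: 0.145
```

Hard stop reached; easing the push off a little, then checking.

Request:
arm_command:
  steps: "255 0 -.05 0 0 0 0;255 0 0 0 0 0 0;255 0 0 0 0 0 0;255 0 0 0 0 0 0;255 0 0 0 0 0 0;255 0 0 0 0 0 0"

```text
t: 26.52
position: [0.5333, 0.0002, 0.0841]
tcp_rot: [-1.224, -1.19, 1.188]
ft_force: [-5.0, -0.1, 24.3]
finger_gap: 0.148
```

```bash
python3 - <<'E'
from knob import *
s=ctrl.observe();print(s['position'],s['ft_force'],s['finger_gap'])
R=Rn.from_rotvec(s['tcp_rot']).as_matrix();print(R.round(3))
cs={n:grab(n) for n in('scene','side','wrist')}
for n in('scene','side'):
    P=cloud(cs[n])
    for x,y in ((.443,-.275),(.585,-.285),(.534,.001)):
        m=(np.abs(P[...,0]-x)<.04)&(np.abs(P[...,1]-y)<.04)&(P[...,2]>.055)&(P[...,2]<.08);h=cv2.cvtColor(cs[n]['pixels'],cv2.COLOR_RGB2HSV)
        print(n,x,m.sum(),np.median(P[m],0).round(4) if m.any() else 0)
P=cloud(cs['wrist']);h,sa,v=cv2.split(cv2.cvtColor(cs['wrist']['pixels'],cv2.COLOR_RGB2HSV))
near=np.hypot(P[...,0]-.534,P[...,1])<.04;b=near&(h>100)&(h<130)&(sa>90)
t=b&(P[...,2]>.1)&(P[...,2]<.12);k=b&(P[...,2]>.07)&(P[...,2]<.09)
print('bar top z',np.median(P[t],0),'skirt top z',np.median(P[k],0))
a=cv2.resize(cs['scene']['pixels'][150:260,220:340],None,fx=3.3,fy=4,interpolation=2);q=cv2.resize(cs['side']['pixels'][170:280,190:310],None,fx=3.3,fy=4,interpolation=2)
cv2.imwrite('pics/pair2.png',np.hstack([a,q])[...,::-1])
E
```

```text
[5.33334922e-01 1.82940433e-04 8.41106695e-02] [-5.01228912 -0.07333312 24.33570778] 0.14750869057808538
[[ 0.028  0.002 -1.   ]
 [ 1.    -0.     0.028]
 [-0.    -1.    -0.002]]
scene 0.443 54 [ 0.4496 -0.2751  0.0595]
scene 0.585 73 [ 0.5888 -0.2797  0.06  ]
scene 0.534 195 [0.5533 0.0089 0.0727]
side 0.443 183 [ 0.4496 -0.2771  0.0624]
side 0.585 168 [ 0.5878 -0.2823  0.0623]
side 0.534 152 [ 0.5289 -0.0207  0.0678]
bar top z [0.52542886 0.00064912 0.10911789] skirt top z [0.51788245 0.00111321 0.08120359]
```

View pics/pair2.png

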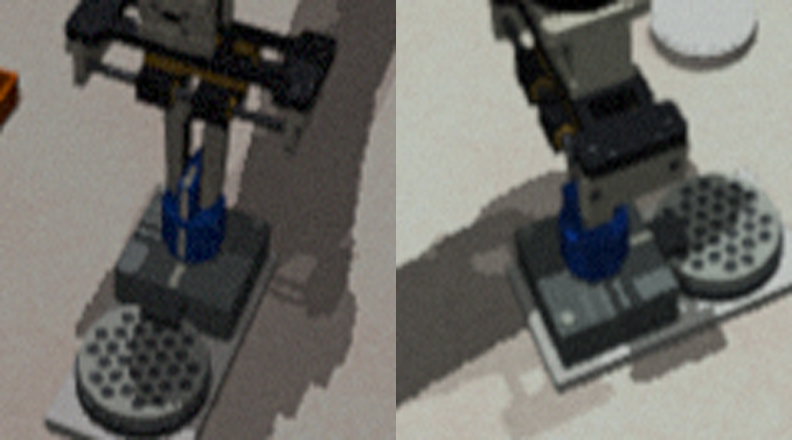

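The knob is fully seated: bar top is at 109 mm and skirt top at 81 mm, so the underside is at about 51 mm. The white lines match, and the gripper is pressing with about 24 N.

```bash
python3 -c "
from station import ctrl
ctrl.hand_in()"
```

```text
the job is handed in; nothing more can be done
```

I stood the orange and green knobs upright in their own trays and let them go. I then turned the blue knob to match the clamp's white line, slid it onto the D-shaft, pressed it down, and handed in while still holding it. It took about 27 s of the 72 s allowed.

**Last checks:**
- **Blue knob:** Its underside is at about 51 mm, which is the collar's hard stop. The jaw heading matches the clamp's measured yaw, and the white lines agree in the picture. The fingers are still gripping and pressing, with about 24 N on the wrist.
- **Trays:** The orange and green knob tops read about 60–62 mm in two views, as expected for knobs standing on the tray floors. Both are within about 7 mm of the tray centres.
- **Left alone:** I never went near the tooth model, white disc or bur stand. I did not measure them again at the end.
- **Force:** The push briefly read 40.3 N at the wrist when the collar reached its stop, so I eased it off. That load went through the fingers onto the knob, and I know of no contact by the arm or the gripper's body.

No check failed or disagreed, and the hand-in reports no verdict.

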